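Shut the water filter and lock its lid with the slot key

ROBOT

A 7-joint arm with a two-finger parallel gripper is mounted at the origin on a cart in front of the work surface, level with it; the furniture and walls round the work are solid. World frame = base frame: x ahead of the robot, y to its left, z up, the work surface at z = 0. Lengths are in m, angles in degrees, forces in N, time in s.
With the tool pointing down it reaches from about 0.4 to 0.925 m from the base axis. Payload 5.6 kg.
Tool frame: the origin (TCP) lies between the finger pads; the fingertips stand bot.nose_length ahead of it and the grasp point (between the pads) lies 2 mm behind it (bot.nose_length is the distance from the TCP to the fingertips, in m); z points along the fingers, y is the line along which they close (so a half turn about z gives the same grasp; the last joint's range is limited). The gripper opens to 85 mm and grips with 20 to 120 N. Pads are 22 mm wide; open, the fingers measure 114 mm over their backs; the gripper's body (76 mm by 85 mm) begins 54 mm behind the grasp point. The pads swing forward as they close: fully open they stand 13 mm farther back than shut.
Start: joints at [-79.297, 26.786, -0.665, 91.828, 0.344, 61.387, -3.226], TCP at [0.148, 0.633, 0.248] pointing down, gripper open.
Joint ranges: [-144.91, 144.91], [-17.63, 115.5], [-89.93, 88.59], [15.96, 139.68], [-74.01, 254.01], [8.47, 105.57], [-167.45, 167.45]. Speed limits (degrees/s): [147.25, 147.25, 180, 180, 180, 180, 180].

INTERFACE

Orientations are given as a 3x3 rotation matrix whose columns are the frame's x, y, z axes.
In Python, from bench import bot gives the robot as it stands.
- The arm moves only by the shell command python3 -m pendant 'ROWS'. ROWS is JSON, a list of rows, each an object with "delta_pos": the shift along the tool's x, y, z in cm, a list of three; "roll": the turn about the tool's z in degrees; "gripper": the closure, from -1 (fully open) to 1 (shut), so that 0 is half open. A call has 1 to 20 rows; each row shifts and turns the commanded pose from where the row before left it, along the tool's axes as they then stand; what a row does not reach is not made up. A row lasts 1/10 s, in which the tool goes at most 50 mm and 8.59 degrees, less where a joint would pass 70% of its speed; a pose out of reach is approached as far as the arm can. A call is refused whole if a number of a shift passes 5 or a number of a turn 8.59, either way. A call with a gripper value outside its range is refused whole. The fingers move at their own pace and stop on an object; the grip force is fixed at half the most. Time passes only in rows, so rows that do not move let the fingers close. It gives the time, the measured TCP pose, the force, the opening and the grip force at its end, in the units of the state.
- bot.sense(): the state, without advancing time (a new reading comes with each control period).
- bot.read_camera(name): name is "side" or "top"; returns a dict with "image" (420x560x3 uint8, blue, green, red), "mtx" (3x3 intrinsics, pixels), "extrinsics" (4x4, takes a point from world to camera coordinates). Camera axes: x right, y down, z forward; pixel columns grow to the right and rows downward; lengths in m; the calibration is good to about 2 mm. A picture is of the moment at which its call begins. There is no depth.
- bot.hand_in(): hands the job in; it is judged then, once.
Trained networks look in a picture, given as the dict that the camera call returned (one of the last four; its "shot" number tells which), for a name from the list of things; names that differ only in an ending like _2 or _b are one class to them, and where a whole thing is asked for, a point or a joint stands for the part that bears it (a point fixed in the world has none). Each returns a list of dicts, best first, with "conf" (0 to 1); they miss things now and then, are a little off and sometimes report something else, mostly with a low value. They report only what shows in the picture. A call takes as long as a camera call. They do not tell look-alikes from the thing itself.
- bot.find_in(label, picture): "point" ([row, column] in pixels, amid what is visible of it).
- bot.mark_of(label, picture): "point" ([row, column] in pixels: a listed point, or the origin of a listed thing).
The state is a dict: "time_s": time; "qpos": joint angles; "qvel": joint speeds; "effort": joint torques, N m; "position": TCP position; "tool_rot": TCP orientation; "force": force on the tool from outside, world axes, zero at the start; "ft_torque": the same for the moment, N m; "opening": finger opening in m; "grip_force": force on a finger pad.
Only numpy, scipy, OpenCV 4.12 (cv2) and the standard library are available. Lean on these libraries where they do the work, as an engineer would, in place of code of your own. Each camera call takes 0.05 s, during which the arm holds its last target. There are 200 camera calls.

TASK

Close the lid of the white water-filter box, then take the orange-handled key from its wooden rack, put the key's blade in the slot of the round lock on the lid and turn it clockwise (seen from above) as far as it goes, so that the white pointer stands at the green dot. Then hang the key back on the rack, its handle resting across both cheeks. Turn the lock with the key, not with the fingers, only when the lid is shut, do not drop the key, and leave the salt shaker behind the work where it stands.

Things in the scene. Friction and masses are not known exactly. Their poses are not given: they have to be found in the camera images.
- filter_box: White plastic water-filter box with a grey lid, fixed to the worktop: 170 (x) x 210 (y) x 80 mm high without its lid. Origin: centre of its underside. Its front faces its -x; the lid's hinge line runs along its y at x = +85 mm, 80 mm up. A small steel outlet stands out of its front at y = +60 mm, below the lid.
- lid (a joint): Lid angle in rad: 0 is shut (a stop); starts at 0.4 to 0.85, front edge raised. A slab 10 mm thick, 178 mm from hinge to front edge, 216 mm wide; its upper face is 90 mm above the worktop when shut. Stiff hinge: it stays where it is left, and is shut by pressing down on its upper face, about 3 to 8 N at 100 mm from the hinge.
- lid_front (a point): Point on the upper face of the lid, on its middle line, 165 mm from the hinge line (13 mm behind the front edge); x axis points to the hinge, y along the hinge, z out of the lid's upper face.
- lock (a joint): Turn of the lock in rad, growing clockwise seen from above: 0 is open (white pointer at the red dot, to the right on the lid), 1.57 is locked (pointer at the green dot, towards the box's front), with a hard stop; starts at 0.05 to 0.35. Friction 0.12 N m: it stays where it is left.
- lock_head: Steel ring (60 mm outside, 48 inside, 9 high) round two brass ribs that form the slot, mid-lid, turning with the lock. Origin: on the lock's axis at the slot's floor, 3 mm above the lid's face (93 mm above the worktop with the lid shut). x along the slot to the white pointer, z out of the lid. Slot: 48 mm long, 7 wide up to 8 mm above its floor, flaring to about 20 at its mouth, 17 mm up.
- key_grip (a point): Centre of the key's orange handle, a bar 16 (x) x 110 (y) x 28 mm (z). Below it a steel shaft 12 mm thick and a flat blade 36 mm wide (along y, like the handle), 4 mm thick (x), 22 mm high, its lower edge 109 mm below this point. z is up when the key hangs in its rack. Loose, about 0.14 kg; fits either way round.
- key_tip (a point): Middle of the lower edge of the key's blade; axes as key_grip.
- rack_rest (a point): Middle of the fixed wooden key rack at the height of its upper edges, 120 mm above the worktop. Two upright cheeks, each 60 mm long (x), 18 mm thick (y), 58 mm apart along y, on a base 90 x 120 x 12 mm. The key hangs between them, its handle lying along y on both, handle centre 14 mm above this point.
- salt_shaker: Small salt shaker, 44 mm across, 90 mm high, behind the work; a bystander. Origin: centre of its underside.
Mind the look-alikes: they are no part of the job. What is shaped like the part that bears rack_rest but turquoise is not meant.

How it is judged (in metres and radians):
On the way, in this order (a step that is already met when the one before it is completed fails the run):
1. the lid is shut (value of joint lid below 0.04 rad), for 0.2 s.
2. the lock is turned home with the key's blade in its slot, the lid shut (value of joint lock above 1.47 rad and value of joint lid below 0.04 rad and distance between key_tip and lock_head below 0.014 m), for 0.2 s.
At the end, for the whole second after the job is handed in: Lid shut (within 0.04 rad), lock turned home (at least 1.47 of 1.57 rad), key hanging upright (within 0.15 rad) with its handle on both cheeks: handle centre within 28 mm along and 25 mm across of the rack's middle and 9 to 19 mm above the cheeks' upper edges (value of joint lid below 0.04 rad and value of joint lock above 1.47 rad and x of key_grip in the frame of rack_rest between -0.028 and 0.028 m and y of key_grip in the frame of rack_rest between -0.025 and 0.025 m and z of key_grip in the frame of rack_rest between 0.009 and 0.019 m and angle between key_grip's own z axis and vertical below 0.15 rad); the robot touches nothing.
It fails at once if the fingers push on the lock's head (over 3 N) (contact force between the fingers and lock_head above 3 N).
It fails at once if the lock is turned while the lid is open (value of joint lock above 0.6 rad and value of joint lid above 0.1 rad).
It fails at once if the key is dropped (height (world z) of key_grip below 0.06 m or angle between key_grip's own z axis and vertical above 1 rad).
It fails at once if the salt shaker is moved by more than 30 mm (distance of salt_shaker from where it was at the start of the episode above 0.03 m).
It also fails if it takes over 72 s, if anything falls off the work surface, if the arm or the gripper's body presses on something with over 40 N, if the wrist force passes 120 N, or if a joint passes its speed limit or range.

## Working session

There is one attempt and no reset: what is moved stays moved. The work goes in short steps, Python scripts to look and compute and a shell command to move; the robot and the scene stay as the last step left them, time stands still between calls to the robot, and variables do not carry over. Pictures are saved under pics/ and viewed, at most 13 in all, crops included, and the job is handed in when it is done.

```bash
mkdir -p pics; ls; cat > h.py <<'E'
import numpy as np, cv2
from bench import bot
NAMES=["filter_box","lid_front","lock_head","key_grip","key_tip","rack_rest","salt_shaker"]
def snap(names=NAMES,save=None):
    out={}
    for c in("side","top"):
        p=bot.read_camera(c)
        if save: cv2.imwrite(f"pics/{save}_{c}.png",p["image"])
        out[c]=(p,{n:bot.mark_of(n,p) for n in names})
    return out
def ray(p,rc):
    E=np.array(p["extrinsics"]);K=np.array(p["mtx"])
    d=E[:3,:3].T@np.linalg.solve(K,[rc[1],rc[0],1]);o=-E[:3,:3].T@E[:3,3]
    return o,d/np.linalg.norm(d)
def atz(p,rc,z):
    o,d=ray(p,rc);return o+d*(z-o[2])/d[2]
def tri(pa,a,pb,b):
    o1,d1=ray(pa,a);o2,d2=ray(pb,b)
    s=np.linalg.lstsq(np.c_[d1,-d2],o2-o1,rcond=None)[0]
    A=o1+s[0]*d1;B=o2+s[1]*d2
    return (A+B)/2,np.linalg.norm(A-B)
def proj(p,X):
    E=np.array(p["extrinsics"]);c=E[:3,:3]@X+E[:3,3];u=np.array(p["mtx"])@c;return (u[:2]/u[2])[::-1]
E
python3 - <<'E'
from h import *
np.set_printoptions(precision=3,suppress=True)
s=snap(save="a")
for n in NAMES:
    for c in s:
        print(n,c,[(np.round(d["point"]).tolist(),round(d["conf"],2)) for d in s[c][1][n][:4]])
    for a in s["side"][1][n][:3]:
        for b in s["top"][1][n][:3]:
            X,e=tri(s["side"][0],a["point"],s["top"][0],b["point"]); 
            if e<.02: print("   ",X,round(e,4))
for c in s: print(c,ray(s[c][0],[210,280]))
st=bot.sense();print(st["position"],st["tool_rot"],st["force"],bot.nose_length,st["time_s"])
a=cv2.imread("pics/a_side.png");b=cv2.imread("pics/a_top.png")
E
```

```text
pics
filter_box side [([283.0, 270.0], 0.71)]
filter_box top [([234.0, 340.0], 0.92)]
    [ 0.529 -0.134 -0.001] 0.0122
lid_front side [([212.0, 251.0], 0.59)]
lid_front top [([240.0, 352.0], 0.93)]
    [ 0.49  -0.137  0.191] 0.0017
lock_head side [([226.0, 290.0], 0.7)]
lock_head top [([212.0, 349.0], 0.64)]
    [ 0.559 -0.139  0.146] 0.0027
key_grip side [([146.0, 246.0], 0.64)]
key_grip top [([224.0, 193.0], 0.89)]
    [0.542 0.193 0.137] 0.0011
key_tip side []
key_tip top [([230.0, 199.0], 0.6)]
rack_rest side [([152.0, 173.0], 0.87), ([151.0, 246.0], 0.75)]
rack_rest top [([221.0, 187.0], 0.64), ([304.0, 171.0], 0.56)]
    [0.37 0.24 0.12] 0.0075
    [0.548 0.209 0.114] 0.0082
salt_shaker side [([233.0, 340.0], 0.61)]
salt_shaker top [([160.0, 286.0], 0.59), ([233.0, 200.0], 0.37)]
    [ 0.721 -0.012 -0.01 ] 0.0014
side (array([ 0.371, -0.809,  0.716]), array([ 0.196,  0.769, -0.608]))
top (array([0.33, 0.01, 1.28]), array([ 0.203, -0.002, -0.979]))
[0.148 0.633 0.248] [[-0.974  0.228  0.   ]
 [ 0.228  0.974  0.   ]
 [-0.     0.    -1.   ]] [-0.247 -0.424 -0.305] 0.017 0.8
```

View pics/a_side.png

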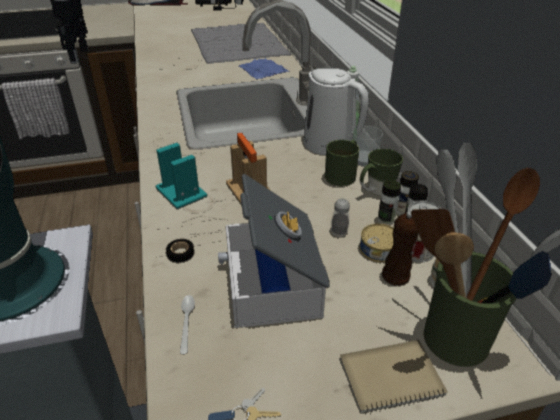

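View pics/a_top.png

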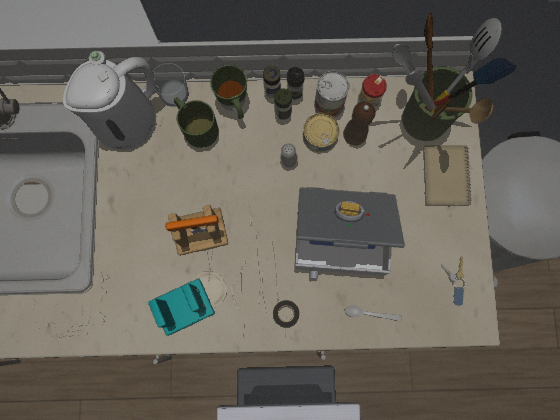

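The top view shows the open grey lid at about [215,350] (row, col), with the lock on it at [212,349] and the red dot at [213,368]. The wooden rack with the orange key is at [224,193] and the turquoise look-alike is at [304,171], so only the wooden rack counts. The shaker is at [155,288]. Next I need the yaw angles.

```bash
python3 - <<'E'
from h import *
np.set_printoptions(precision=3,suppress=True)
p=bot.read_camera("top");im=p["image"]
hsv=cv2.cvtColor(im,cv2.COLOR_BGR2HSV)
m=((hsv[...,0]<12)&(hsv[...,1]>180)&(hsv[...,2]>110)).astype(np.uint8);m[:, :150]=0;m[:,240:]=0;m[:200]=0;m[250:]=0
r,c=np.nonzero(m);P=np.array([atz(p,x,.145)[:2] for x in zip(r,c)])
w,v=np.linalg.eigh(np.cov(P.T));print("handle",P.mean(0),(P.max(0)+P.min(0))/2,v[:,1],np.degrees(np.arctan2(v[0,1],v[1,1])),len(P), np.ptp(P@v[:,1]))
s=bot.read_camera("side")
crop=np.hstack([cv2.resize(im[180:285,285:415],None,fx=3,fy=3,interpolation=2),cv2.resize(im[195:300,140:240],None,fx=3,fy=3,interpolation=2)])
cv2.imwrite("pics/b.png",crop)
for f in("filter_box","lid_front","lock_head","key_grip","rack_rest"):
    print(f,[(np.round(d["point"],1).tolist(),round(d["conf"],2)) for d in bot.mark_of(f,p)],[(np.round(d["point"],1).tolist(),round(d["conf"],2)) for d in bot.mark_of(f,s)])
E
```

```text
handle [0.544 0.213] [0.545 0.196] [-0.193  0.981] -11.111201748985009 3 0.10590308774233712
filter_box [([234.7, 342.0], 0.6)] [([283.2, 271.1], 0.92)]
lid_front [([236.4, 351.5], 0.91)] [([209.7, 251.0], 0.97)]
lock_head [([214.4, 349.5], 0.67)] [([229.3, 287.3], 0.78), ([280.3, 272.2], 0.47)]
key_grip [([219.1, 190.3], 0.63), ([230.1, 197.3], 0.57)] [([150.5, 240.9], 0.51)]
rack_rest [([304.5, 172.7], 0.81), ([219.9, 191.5], 0.66)] [([150.9, 246.6], 0.82), ([148.5, 174.1], 0.64), ([281.8, 269.5], 0.28)]
```

View pics/b.png

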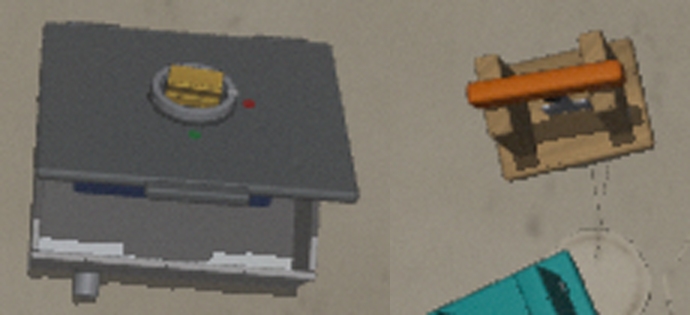

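The crop shows the box turned about 3–4° and the lock pointer near the red dot. The handle ends are at about [226,167] and [219,217].

```bash
python3 - <<'E'
from h import *
np.set_printoptions(precision=3,suppress=True)
p=bot.read_camera("top")
def yaw(a,b,z):
    A=atz(p,a,z);B=atz(p,b,z);d=A-B;print((A+B)[:2]/2,np.linalg.norm(d),"deg of left dir from +y toward -x:",np.degrees(np.arctan2(-d[0],d[1])))
yaw((226.3,166.7),(219,217.3),.14)
yaw((188.3,300),(194,395),.09)   # hinge edge of lid
yaw((180+238/3,285+38/3),(180+290*.9/3,285+310/3),.08)
yaw((180+272/3,285+30/3),(180+292/3,285+310/3),.0)
yaw((180+176/3,285+38/3),(180+197/3,285+356/3),.19)
im=p["image"].astype(int);b,g,r=im[...,0],im[...,1],im[...,2]
m=((r>1.6*g)&(r>2*b)&(r>90)).astype(np.uint8)
n,l,st,ce=cv2.connectedComponentsWithStats(m)
for i in range(1,n):
    if 160<ce[i][0]<220 and 200<ce[i][1]<245 and st[i][4]>30:
        rc=np.argwhere(l==i);print(len(rc),rc.mean(0));
        P=np.array([atz(p,x,.144)[:2] for x in rc]);q=cv2.minAreaRect((P*1000).astype(np.float32));print(q)
E
python3 -m pendant '[{"delta_pos":[0,0,-5],"roll":0,"gripper":1},{"delta_pos":[0,-5,0],"roll":0,"gripper":1},{"delta_pos":[-5,-5,0],"roll":0,"gripper":1},{"delta_pos":[-5,-5,0],"roll":0,"gripper":1}]'
```

```text
[0.543 0.194] 0.10765048156689001 deg of left dir from +y toward -x: 7.030921880653582
[ 0.616 -0.145] 0.2127042520567051 deg of left dir from +y toward -x: -4.876811641765211
[ 0.456 -0.129] 0.19969401575369747 deg of left dir from +y toward -x: -6.222774202635127
[ 0.439 -0.134] 0.21827200241180134 deg of left dir from +y toward -x: -5.46010696241597
[ 0.486 -0.133] 0.21343303332073835 deg of left dir from +y toward -x: -5.182918703536491
360 [221.75  191.025]
((544.2802734375, 195.30508422851562), (15.151836395263672, 107.33982849121094), 7.952256679534912)
time_s: 1.85
position: [0.1889, 0.4981, 0.2987]
tool_rot: [[-0.974, 0.225, 0.0], [0.225, 0.974, 0.001], [-0.0, 0.001, -1.0]]
force: [0.5, 0.3, 0.2]
opening: 0.0284
grip_force: 0.0
```

```bash
python3 -m pendant '[{"delta_pos":[-3.2,-3.7,0],"gripper":1,"roll":0},{"delta_pos":[-3.2,-3.7,0],"gripper":1,"roll":0},{"delta_pos":[-3.2,-3.7,0],"gripper":1,"roll":0},{"delta_pos":[-3.2,-3.7,0],"gripper":1,"roll":0},{"delta_pos":[-3.2,-3.7,0],"gripper":1,"roll":0},{"delta_pos":[-3.2,-3.7,0],"gripper":1,"roll":0},{"delta_pos":[-3.2,-3.7,0],"gripper":1,"roll":0},{"delta_pos":[-3.2,-3.7,0],"gripper":1,"roll":0},{"delta_pos":[-3.2,-3.7,0],"gripper":1,"roll":0},{"delta_pos":[-3.2,-3.7,0],"gripper":1,"roll":0},{"delta_pos":[-3.2,-3.7,0],"gripper":1,"roll":0},{"delta_pos":[-3.2,-3.7,0],"gripper":1,"roll":0},{"delta_pos":[0,0,0],"gripper":1,"roll":0}]'; python3 -c "
from bench import bot
s=bot.sense();print(s['qpos'],s['position'])"
```

```text
time_s: 3.15
position: [0.4642, -0.0268, 0.2991]
tool_rot: [[-0.971, 0.237, 0.003], [0.237, 0.971, -0.003], [-0.003, -0.002, -1.0]]
force: [-0.8, -0.3, 0.8]
opening: -0.0001
grip_force: 0.0
[-34.34049808   4.65817099  35.88071801 115.36741711  -2.95410873
  60.72010978  79.15747233] [ 0.46417058 -0.02675414  0.29907279]
```

```bash
python3 -m pendant '[{"delta_pos":[-3.7,-3.3,0],"gripper":1,"roll":0},{"delta_pos":[0,0,4],"gripper":1,"roll":0},{"delta_pos":[0,0,4],"gripper":1,"roll":0},{"delta_pos":[0,0,1.5],"gripper":1,"roll":0},{"delta_pos":[0,0,1.5],"gripper":1,"roll":0},{"delta_pos":[0,0,1.5],"gripper":1,"roll":0},{"delta_pos":[0,0,1.5],"gripper":1,"roll":0},{"delta_pos":[0,0,1.5],"gripper":1,"roll":0},{"delta_pos":[0,0,1.5],"gripper":1,"roll":0},{"delta_pos":[0,0,1],"gripper":1,"roll":0},{"delta_pos":[0,0,0.5],"gripper":1,"roll":0},{"delta_pos":[0,0,0.3],"gripper":1,"roll":0},{"delta_pos":[0,0,0],"gripper":1,"roll":0}]'
```

```text
time_s: 4.45
position: [0.4909, -0.0611, 0.1103]
tool_rot: [[-0.974, 0.228, 0.001], [0.228, 0.974, -0.0], [-0.001, 0.0, -1.0]]
force: [0.5, 0.6, 0.0]
opening: -0.0002
grip_force: 0.0
```

```bash
python3 -m pendant '[{"delta_pos":[0,0,0.3],"gripper":1,"roll":0},{"delta_pos":[0,0,0.2],"gripper":1,"roll":0},{"delta_pos":[0,0,0.2],"gripper":1,"roll":0},{"delta_pos":[0,0,0],"gripper":1,"roll":0}]'
```

```text
time_s: 4.85
position: [0.4914, -0.0612, 0.1066]
tool_rot: [[-0.974, 0.228, 0.001], [0.228, 0.974, 0.003], [-0.0, 0.003, -1.0]]
force: [-11.8, 1.5, 38.7]
opening: 0.0001
grip_force: 19.0
```

```bash
python3 -m pendant '[{"delta_pos":[0,0,-4],"gripper":1,"roll":0},{"delta_pos":[0,0,-4],"gripper":1,"roll":0},{"delta_pos":[0,0,-4],"gripper":0,"roll":0},{"delta_pos":[0.1,4.4,0],"gripper":-1,"roll":0},{"delta_pos":[0.1,4.4,0],"gripper":-1,"roll":0},{"delta_pos":[0.1,4.4,0],"gripper":-1,"roll":0},{"delta_pos":[0.1,4.4,0],"gripper":-1,"roll":0},{"delta_pos":[0.1,4.4,0],"gripper":-1,"roll":0},{"delta_pos":[0.1,4.1,0],"gripper":-1,"roll":0},{"delta_pos":[0,0,0],"gripper":-1,"roll":7.7},{"delta_pos":[0,0,0],"gripper":-1,"roll":7.7},{"delta_pos":[0,0,0],"gripper":-1,"roll":7.7},{"delta_pos":[0,0,0],"gripper":-1,"roll":7.7},{"delta_pos":[0,0,0],"gripper":-1,"roll":7.7},{"delta_pos":[0,0,0],"gripper":-1,"roll":7.7},{"delta_pos":[0,0,0],"gripper":-1,"roll":7.7},{"delta_pos":[0,0,0],"gripper":-1,"roll":7.7},{"delta_pos":[0,0,0],"gripper":-1,"roll":7.7},{"delta_pos":[0,0,0],"gripper":-1,"roll":0}]'; python3 - <<'E'
from h import *
np.set_printoptions(precision=4,suppress=True)
s=snap(["filter_box","lid_front","lock_head","key_grip","rack_rest"],save="c")
for n in s["top"][1]:
    for a in s["side"][1][n][:2]:
        for b in s["top"][1][n][:2]:
            X,e=tri(s["side"][0],a["point"],s["top"][0],b["point"]); 
            if e<.02: print(n,X,round(e,4))
st=bot.sense();print(st["qpos"])
a=s["side"][0]["image"][120:320,170:345];b=s["top"][0]["image"][170:290,140:410]
cv2.imwrite("pics/c.png",np.vstack([cv2.resize(a,(525,600)),])if 0 else np.hstack([cv2.resize(a,(315,360),interpolation=2),cv2.resize(b,(480,213),interpolation=2)[:,:] if 0 else cv2.copyMakeBorder(cv2.resize(b,(480,213),interpolation=2),0,147,0,0,0)]))
E
```

```text
time_s: 6.75
position: [0.5444, 0.1946, 0.2233]
tool_rot: [[-0.131, 0.991, 0.001], [0.991, 0.131, -0.0], [-0.0, 0.001, -1.0]]
force: [-0.5, -0.0, 0.1]
opening: 0.0854
grip_force: 0.0
filter_box [ 0.5255 -0.1406  0.006 ] 0.011
filter_box [ 0.4837 -0.1051  0.3093] 0.0011
lid_front [ 0.4438 -0.125   0.0907] 0.0043
lock_head [ 0.5321 -0.1301  0.0847] 0.0018
lock_head [ 0.6316  0.2646 -0.2819] 0.009
key_grip [0.539  0.1918 0.1434] 0.0128
rack_rest [0.3736 0.2352 0.1327] 0.0042
rack_rest [0.5516 0.2024 0.1256] 0.0087
[-59.0187  26.5956  47.4491 105.9138 -23.0106  57.5625   5.5979]
```

View pics/c.png

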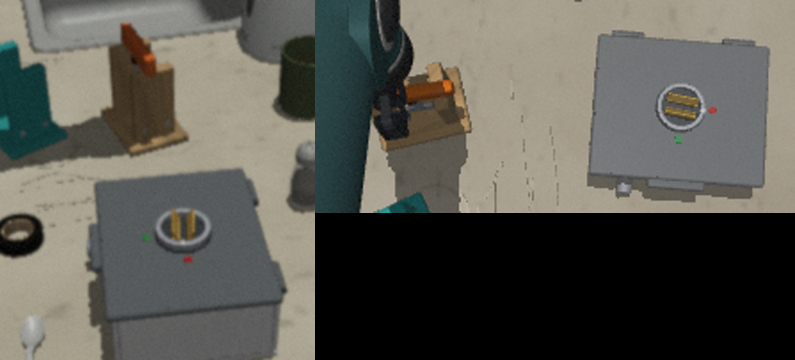

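The lid is shut. The ring centre is at about [230,345] and the pointer is near the red dot. I'll lower onto the handle.

```bash
python3 -m pendant '[{"delta_pos":[0,0,2],"gripper":-1,"roll":0},{"delta_pos":[0,0,2],"gripper":-1,"roll":0},{"delta_pos":[0,0,2],"gripper":-1,"roll":0},{"delta_pos":[0,0,1.5],"gripper":-1,"roll":0},{"delta_pos":[0,0,1],"gripper":-1,"roll":0},{"delta_pos":[0,0,0.6],"gripper":-1,"roll":0},{"delta_pos":[0,0,0],"gripper":-1,"roll":0},{"delta_pos":[0,0,0],"gripper":0.2,"roll":0},{"delta_pos":[0,0,0],"gripper":0.4,"roll":0},{"delta_pos":[0,0,0],"gripper":0.6,"roll":0},{"delta_pos":[0,0,0],"gripper":0.8,"roll":0},{"delta_pos":[0,0,0],"gripper":1,"roll":0},{"delta_pos":[0,0,0],"gripper":1,"roll":0},{"delta_pos":[0,0,0],"gripper":1,"roll":0},{"delta_pos":[0,0,0],"gripper":1,"roll":0}]'
python3 - <<'E'
from h import *
np.set_printoptions(precision=4,suppress=True)
p=bot.read_camera("top");im=p["image"]
x0,y0=315,200
big=cv2.resize(im[y0:y0+60,x0:x0+60],None,fx=9,fy=9,interpolation=cv2.INTER_CUBIC)
cv2.imwrite("pics/d.png",big)
hsv=cv2.cvtColor(im[y0:y0+60,x0:x0+60],cv2.COLOR_BGR2HSV)
m=(hsv[...,0]>12)&(hsv[...,0]<32)&(hsv[...,1]>110)
rc=np.argwhere(m)+[y0,x0]
P=np.array([atz(p,q,.11)[:2] for q in rc])
q=cv2.minAreaRect((P*1000).astype(np.float32));print("ribs",len(P),P.mean(0),q)
w,v=np.linalg.eigh(np.cov(P.T));print(w,v)
for k,f in (("red",((hsv[...,0]<8)|(hsv[...,0]>172))&(hsv[...,1]>120)),("green",(hsv[...,0]>45)&(hsv[...,0]<80)&(hsv[...,1]>100)),("ring",(hsv[...,1]<60)&(hsv[...,2]>125))):
    rc=np.argwhere(f)+[y0,x0]
    if len(rc): print(k,len(rc),np.array([atz(p,q,.09 if k!="ring" else .1)[:2] for q in rc]).mean(0))
E
```

```text
time_s: 8.85
position: [0.5444, 0.1945, 0.1329]
tool_rot: [[-0.131, 0.991, 0.0], [0.991, 0.131, 0.001], [0.001, 0.0, -1.0]]
force: [-1.2, 0.3, 5.2]
opening: 0.0159
grip_force: 58.5
ribs 145 [ 0.527  -0.1346] ((526.469482421875, -134.5397491455078), (36.9836540222168, 25.995027542114258), 77.10617065429688)
[0.0001 0.0001] [[-0.9784  0.2069]
 [ 0.2069  0.9784]]
red 12 [ 0.5233 -0.1754]
green 10 [ 0.4876 -0.1312]
ring 168 [ 0.5283 -0.1372]
```

View pics/d.png

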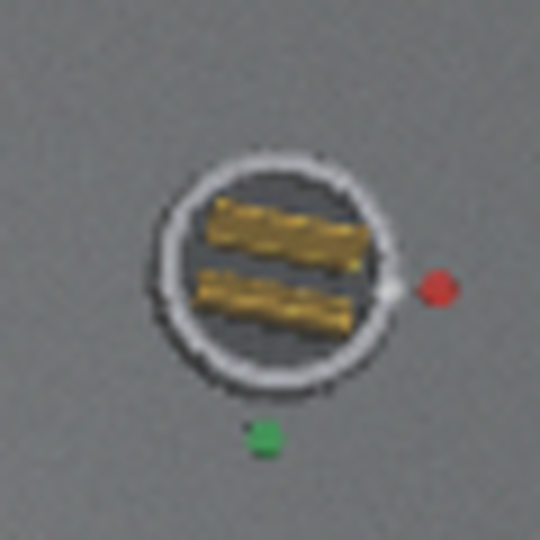

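The image shows the ring centre at about [229.6,345.4], with the slot turned about 12° clockwise from −y. The grip is good (opening 16 mm). I'll lift the key and carry it over the lock.

```bash
python3 -m pendant '[{"delta_pos":[0,0,-1],"gripper":1,"roll":0},{"delta_pos":[0,0,-2.5],"gripper":1,"roll":0},{"delta_pos":[0,0,-3.5],"gripper":1,"roll":0},{"delta_pos":[0,0,-3.5],"gripper":1,"roll":0},{"delta_pos":[0,0,-2.5],"gripper":1,"roll":0},{"delta_pos":[-1.5,-0.3,0],"gripper":1,"roll":0},{"delta_pos":[-3.5,-0.6,0],"gripper":1,"roll":0},{"delta_pos":[-3.5,-0.6,0],"gripper":1,"roll":0},{"delta_pos":[-3.5,-0.7,0],"gripper":1,"roll":0},{"delta_pos":[-3.5,-0.6,0],"gripper":1,"roll":0},{"delta_pos":[-3.5,-0.7,0],"gripper":1,"roll":0},{"delta_pos":[-3.5,-0.6,0],"gripper":1,"roll":0},{"delta_pos":[-3.5,-0.6,0],"gripper":1,"roll":0},{"delta_pos":[-3.5,-0.6,0],"gripper":1,"roll":0},{"delta_pos":[-2.5,-0.6,0],"gripper":1,"roll":6.5},{"delta_pos":[0,0,0],"gripper":1,"roll":6.5},{"delta_pos":[0,0,0],"gripper":1,"roll":6.5},{"delta_pos":[0,0,0],"gripper":1,"roll":0},{"delta_pos":[0,0,0],"gripper":1,"roll":0}]'
python3 - <<'E'
from h import *
np.set_printoptions(precision=4,suppress=True)
s=snap(["lock_head","key_tip","key_grip"],save="e")
for n in s["top"][1]:
    for c in s: print(n,c,[(np.round(d["point"],1).tolist(),round(d["conf"],2)) for d in s[c][1][n][:2]])
    for a in s["side"][1][n][:2]:
        for b in s["top"][1][n][:2]:
            X,e=tri(s["side"][0],a["point"],s["top"][0],b["point"]); 
            if e<.02: print(n,X,round(e,4))
p=s["top"][0];print("ring",atz(p,(229.6,345.4),.1015))
L=np.array([.5285,-.1355,.093]);P=bot.sense()["position"]
for c in s: print(c,"lock",proj(s[c][0],L),"tip exp",proj(s[c][0],np.array(P)-[0,0,.108]))
a=s["side"][0]["image"][150:290,210:340];b=s["top"][0]["image"][170:290,290:410]
cv2.imwrite("pics/e.png",np.hstack([cv2.resize(a,(390,420),interpolation=2),cv2.resize(b,(400,420),interpolation=2)]))
E
```

```text
time_s: 10.8
position: [0.527, -0.1307, 0.2616]
tool_rot: [[0.205, 0.979, -0.001], [0.979, -0.205, -0.0], [-0.0, -0.001, -1.0]]
force: [-0.2, -0.6, -1.6]
opening: 0.0155
grip_force: 58.6
lock_head side [([248.0, 273.0], 0.96)]
lock_head top []
key_tip side [([225.5, 270.3], 0.83)]
key_tip top []
key_grip side [([174.5, 266.3], 0.76)]
key_grip top []
ring [ 0.5269 -0.1348  0.1015]
side lock [248.4563 272.7679] tip exp [222.3944 271.4058]
top lock [229.5202 345.2384] tip exp [224.9951 346.2497]
```

View pics/e.png

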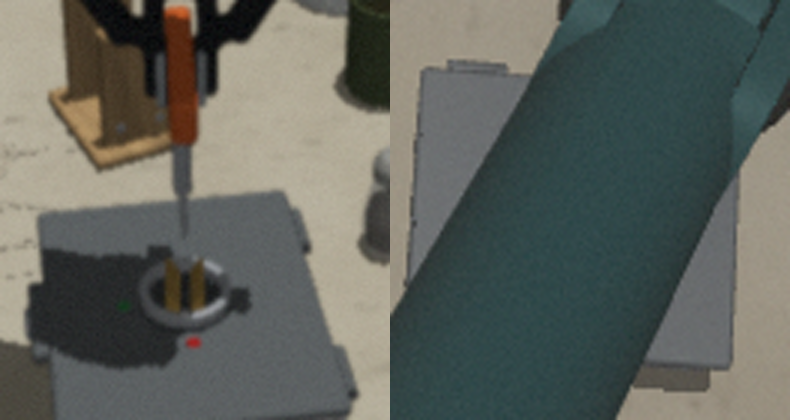

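The side view shows the blade straight above the slot, with its tip at about [225,270] and the lock at [248,273]. The top view is blocked by the arm. I'll lower it in steps, watching the force.

```bash
python3 -m pendant '[{"delta_pos":[-0.3,0.1,1],"gripper":1,"roll":0},{"delta_pos":[0,0,1.5],"gripper":1,"roll":0},{"delta_pos":[0,0,1],"gripper":1,"roll":0},{"delta_pos":[0,0,0.5],"gripper":1,"roll":0},{"delta_pos":[0,0,0],"gripper":1,"roll":0},{"delta_pos":[0,0,0],"gripper":1,"roll":0}]'
python3 - <<'E'
from h import *
p=bot.read_camera("side")
P=np.array(bot.sense()["position"])
print(P,[(n,[d["point"] for d in bot.mark_of(n,p)][:1]) for n in("key_tip","key_grip","lock_head")])
for d in ([0,0,-.1075],[0,0,.0013],[0,-.005,.0013]): print(proj(p,P+d))
a=p["image"][170:280,220:330]
cv2.imwrite("pics/f.png",cv2.resize(a,(550,550),interpolation=2))
E
```

```text
time_s: 11.8
position: [0.5282, -0.1339, 0.2223]
tool_rot: [[0.208, 0.978, 0.0], [0.978, -0.208, -0.0], [-0.0, 0.0, -1.0]]
force: [0.7, 0.2, -1.9]
opening: 0.0154
grip_force: 58.7
[ 0.52835294 -0.13395628  0.22254213] [('key_tip', []), ('key_grip', [[192.8, 271.1]]), ('lock_head', [[250.9, 274.1]])]
[239.37356027 272.37940023]
[193.15233534 271.69346978]
[194.73228452 272.35557614]
```

View pics/f.png

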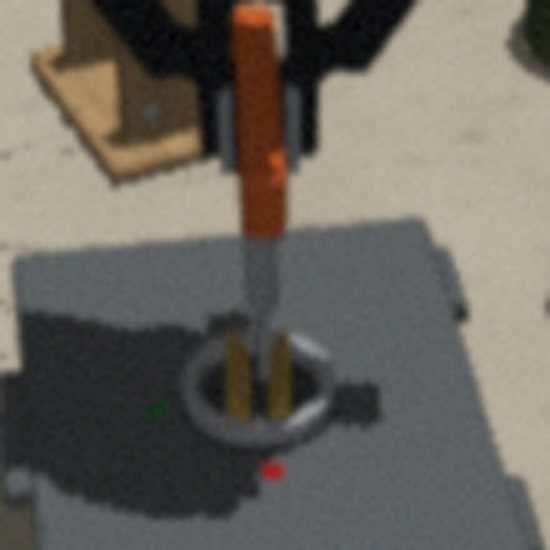

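The blade (crop column about 263) sits between the ribs (mid about 258), so it needs about 1 mm of shift toward −x.

```bash
python3 -m pendant '[{"delta_pos":[0,-0.1,0.4],"gripper":1,"roll":0},{"delta_pos":[0,0,0.4],"gripper":1,"roll":0},{"delta_pos":[0,0,0.3],"gripper":1,"roll":0},{"delta_pos":[0,0,0.3],"gripper":1,"roll":0},{"delta_pos":[0,0,0],"gripper":1,"roll":0}]'
```

```text
time_s: 12.5
position: [0.5269, -0.1334, 0.2078]
tool_rot: [[0.207, 0.978, -0.001], [0.978, -0.207, -0.0], [-0.0, -0.001, -1.0]]
force: [-0.0, 0.0, -1.2]
opening: 0.0156
grip_force: 58.7
```

```bash
python3 -m pendant '[{"delta_pos":[0,0,0.2],"gripper":1,"roll":0},{"delta_pos":[0,0,0.2],"gripper":1,"roll":0},{"delta_pos":[0,0,0.1],"gripper":1,"roll":0},{"delta_pos":[0,0,0],"gripper":1,"roll":0}]'
```

```text
time_s: 12.9
position: [0.5271, -0.1335, 0.2032]
tool_rot: [[0.207, 0.978, -0.0], [0.978, -0.207, 0.0], [-0.0, -0.0, -1.0]]
force: [-0.3, 0.1, -1.1]
opening: 0.0155
grip_force: 58.7
```

```bash
python3 -m pendant '[{"delta_pos":[0,0,0],"gripper":1,"roll":5},{"delta_pos":[0,0,0],"gripper":1,"roll":5},{"delta_pos":[0,0,0],"gripper":1,"roll":5},{"delta_pos":[0,0,0],"gripper":1,"roll":5},{"delta_pos":[0,0,0],"gripper":1,"roll":5},{"delta_pos":[0,0,0],"gripper":1,"roll":5},{"delta_pos":[0,0,0],"gripper":1,"roll":0}]'
python3 -c "
from bench import bot
s=bot.sense();print(s['qpos'],s['ft_torque'])"
```

```text
time_s: 13.6
position: [0.5273, -0.1335, 0.2033]
tool_rot: [[0.669, 0.744, -0.0], [0.744, -0.669, -0.001], [-0.0, 0.0, -1.0]]
force: [0.5, 0.4, -0.7]
opening: 0.0155
grip_force: 60.0
[-36.27710325  30.79862614  62.49525095 111.99516227 -32.64962239
  57.2331543   -0.34186209] [0.04515351 0.01114552 0.0127181 ]
```

```bash
python3 -m pendant '[{"delta_pos":[0,0,0],"gripper":1,"roll":5},{"delta_pos":[0,0,0],"gripper":1,"roll":5},{"delta_pos":[0,0,0],"gripper":1,"roll":5},{"delta_pos":[0,0,0],"gripper":1,"roll":5},{"delta_pos":[0,0,0],"gripper":1,"roll":5},{"delta_pos":[0,0,0],"gripper":1,"roll":5},{"delta_pos":[0,0,0],"gripper":1,"roll":5},{"delta_pos":[0,0,0],"gripper":1,"roll":5}]'
python3 - <<'E'
from h import *
s=bot.sense();print(s['qpos'],s['ft_torque'])
p=bot.read_camera("side");q=bot.read_camera("top")
a=p["image"][170:280,220:330];b=q["image"][180:290,290:400]
cv2.imwrite("pics/g.png",np.hstack([cv2.resize(a,(400,400),interpolation=2),cv2.resize(b,(400,400),interpolation=2)]))
E
```

```text
time_s: 14.4
position: [0.5276, -0.1339, 0.2034]
tool_rot: [[0.99, 0.139, 0.001], [0.139, -0.99, -0.001], [0.001, 0.001, -1.0]]
force: [0.9, -1.1, -2.2]
opening: 0.0153
grip_force: 60.8
[-40.95062747  37.20628946  72.07591399 112.17592775 -40.77596867
  61.6959817  -32.87642733] [-0.39672851 -0.19942508  0.09032751]
```

View pics/g.png

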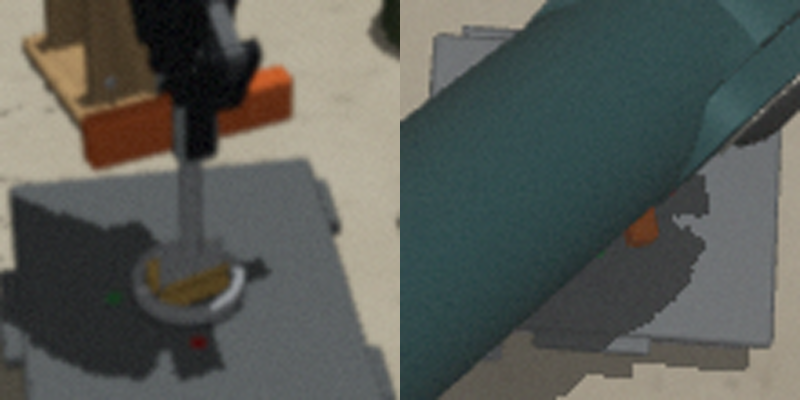

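The ribs have turned with the key and the slot is near the green direction. I'll finish the turn to the stop.

```bash
python3 -m pendant '[{"delta_pos":[0,0,0],"gripper":1,"roll":4},{"delta_pos":[0,0,0],"gripper":1,"roll":4},{"delta_pos":[0,0,0],"gripper":1,"roll":4},{"delta_pos":[0,0,0],"gripper":1,"roll":4},{"delta_pos":[0,0,0],"gripper":1,"roll":0}]'
python3 -c "
from bench import bot
s=bot.sense();print(s['qpos'],s['ft_torque'])"
```

```text
time_s: 15.0
position: [0.5275, -0.134, 0.2034]
tool_rot: [[0.991, -0.136, 0.001], [-0.136, -0.991, -0.001], [0.001, 0.001, -1.0]]
force: [0.5, -1.6, -0.9]
opening: 0.0153
grip_force: 60.6
[-42.25306624  40.15452754  75.55349108 112.22125604 -43.98050496
  63.93961797 -45.78086101] [-0.50455819 -0.30243781  0.04097812]
```

```bash
python3 -m pendant '[{"delta_pos":[0,0,0],"gripper":1,"roll":3},{"delta_pos":[0,0,0],"gripper":1,"roll":2},{"delta_pos":[0,0,0],"gripper":1,"roll":0}]'
python3 -c "
from bench import bot
s=bot.sense();print(s['ft_torque'])"
python3 -m pendant '[{"delta_pos":[0,0,0],"gripper":1,"roll":3},{"delta_pos":[0,0,0],"gripper":1,"roll":0},{"delta_pos":[0,0,0],"gripper":1,"roll":0}]'
python3 -c "
from bench import bot
s=bot.sense();print(s['ft_torque'],s['qpos'])"
```

```text
time_s: 15.3
position: [0.5274, -0.134, 0.2035]
tool_rot: [[0.975, -0.223, 0.001], [-0.223, -0.975, -0.001], [0.001, 0.001, -1.0]]
force: [0.7, -2.7, -1.6]
opening: 0.0156
grip_force: 61.2
[-0.74614729 -0.40815489  0.09153462]
time_s: 15.6
position: [0.5274, -0.1339, 0.2035]
tool_rot: [[0.962, -0.272, 0.0], [-0.272, -0.962, -0.001], [0.001, 0.001, -1.0]]
force: [1.6, -3.7, -1.1]
opening: 0.0151
grip_force: 69.7
[-1.01945566 -0.44293484  0.55660212] [-42.79718069  41.66045903  77.20405604 112.24916708 -45.54544978
  65.16171164 -52.37968109]
```

```bash
python3 -m pendant '[{"delta_pos":[0,0,0],"gripper":1,"roll":1},{"delta_pos":[0,0,0],"gripper":1,"roll":0},{"delta_pos":[0,0,0],"gripper":1,"roll":0},{"delta_pos":[0,0,0],"gripper":1,"roll":-4},{"delta_pos":[0,0,0],"gripper":1,"roll":-4},{"delta_pos":[0,0,0],"gripper":1,"roll":0}]'
python3 - <<'E'
from h import *
s=bot.sense();print(s['ft_torque'],s['force'])
p=bot.read_camera("side")
cv2.imwrite("pics/h.png",cv2.resize(p["image"][200:280,230:320],(720,640)[:2],interpolation=2)[:600])
E
```

```text
time_s: 16.2
position: [0.5266, -0.1333, 0.2032]
tool_rot: [[0.988, -0.157, -0.0], [-0.157, -0.988, 0.002], [-0.001, -0.002, -1.0]]
force: [0.7, -1.9, -1.5]
opening: 0.0156
grip_force: 60.7
[-0.69817529 -0.12926788  0.07872779] [ 0.65102748 -1.88653836 -1.48141679]
```

View pics/h.png

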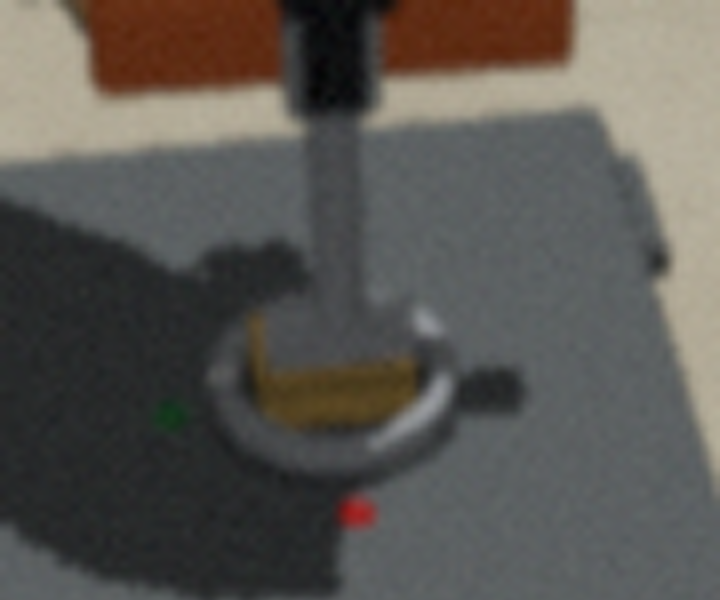

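The ribs lie parallel to the lid's side edges and the pointer (about [378,220] in the crop) is toward the green dot. Together with the torque spike, that means the lock is at its stop. I'll centre the blade and pull it out.

```bash
python3 -m pendant '[{"delta_pos":[0,0,0],"gripper":1,"roll":-3.5},{"delta_pos":[0,0,-0.5],"gripper":1,"roll":0},{"delta_pos":[0,0,-1],"gripper":1,"roll":0},{"delta_pos":[0,0,-1.5],"gripper":1,"roll":0},{"delta_pos":[0,0,-2],"gripper":1,"roll":0},{"delta_pos":[0,0,-2],"gripper":1,"roll":0},{"delta_pos":[0,0,0],"gripper":1,"roll":-8.5},{"delta_pos":[0,0,0],"gripper":1,"roll":-8.5},{"delta_pos":[0,0,0],"gripper":1,"roll":-8.5},{"delta_pos":[0,0,0],"gripper":1,"roll":-8.5},{"delta_pos":[0,0,0],"gripper":1,"roll":-8.5},{"delta_pos":[0,0,0],"gripper":1,"roll":-8.5},{"delta_pos":[0,0,0],"gripper":1,"roll":-8.5},{"delta_pos":[0,0,0],"gripper":1,"roll":-8.5},{"delta_pos":[0,0,0],"gripper":1,"roll":-8.5},{"delta_pos":[0,0,0],"gripper":1,"roll":-8.5},{"delta_pos":[0,0,0],"gripper":1,"roll":-8.5},{"delta_pos":[0,0,0],"gripper":1,"roll":-4.3},{"delta_pos":[0,0,0],"gripper":1,"roll":0}]'
```

```text
time_s: 18.15
position: [0.5271, -0.1338, 0.2744]
tool_rot: [[-0.039, 0.999, 0.001], [0.999, 0.039, 0.001], [0.001, 0.001, -1.0]]
force: [-0.4, -0.4, -1.3]
opening: 0.0154
grip_force: 59.1
```

```bash
python3 -m pendant '[{"delta_pos":[1.2,0,0],"gripper":1,"roll":0},{"delta_pos":[3.5,0.3,0],"gripper":1,"roll":0},{"delta_pos":[3.5,0.3,0],"gripper":1,"roll":0},{"delta_pos":[3.5,0.3,0],"gripper":1,"roll":0},{"delta_pos":[3.5,0.3,0],"gripper":1,"roll":0},{"delta_pos":[3.5,0.4,0],"gripper":1,"roll":0},{"delta_pos":[3.5,0.4,0],"gripper":1,"roll":0},{"delta_pos":[3.5,0.4,0],"gripper":1,"roll":0},{"delta_pos":[3.5,0.3,0],"gripper":1,"roll":0},{"delta_pos":[3.5,0.3,0],"gripper":1,"roll":0},{"delta_pos":[0,0,0],"gripper":1,"roll":-5.3},{"delta_pos":[0,0,0],"gripper":1,"roll":0},{"delta_pos":[0,0,0],"gripper":1,"roll":0}]'
python3 - <<'E'
from h import *
s=snap(["lock_head","rack_rest"],"i")
im=s["top"][0]["image"]
a=im[200:260,315:375];b=s["side"][0]["image"][90:210,190:310]
cv2.imwrite("pics/i.png",np.hstack([cv2.resize(a,(400,400),interpolation=2),cv2.resize(b,(400,400),interpolation=2)]))
P=bot.sense()["position"];print(P,proj(s["side"][0],np.array(P)-[0,0,.108]),proj(s["side"][0],np.array([.5444,.1945,.12])))
E
```

```text
time_s: 19.45
position: [0.5435, 0.1941, 0.2734]
tool_rot: [[-0.129, 0.992, -0.0], [0.992, 0.129, -0.0], [-0.0, -0.0, -1.0]]
force: [0.3, -1.0, -1.7]
opening: 0.0154
grip_force: 59.1
[0.54389077 0.1938628  0.27342413] [135.44352438 246.17609087] [151.69358626 247.14152059]
```

View pics/i.png

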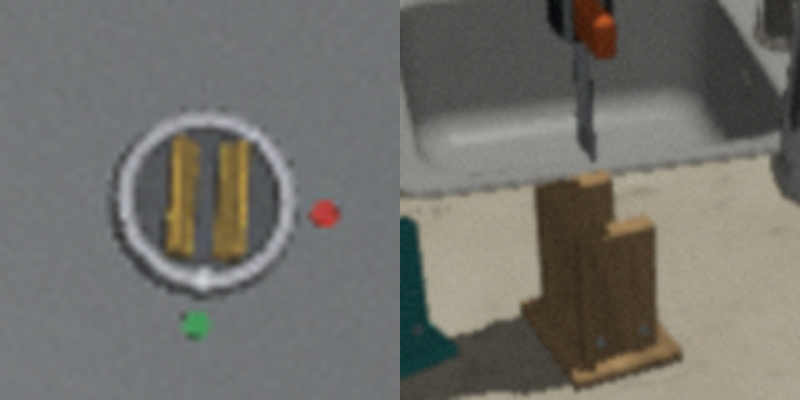

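The lock pointer is at the green dot and the blade is above the gap between the wooden cheeks. I'll lower the key straight down the way it came out.

```bash
python3 -m pendant '[{"delta_pos":[0,0,2],"gripper":1,"roll":0},{"delta_pos":[0,0,2],"gripper":1,"roll":0},{"delta_pos":[0,0,2],"gripper":1,"roll":0},{"delta_pos":[0,0,2],"gripper":1,"roll":0},{"delta_pos":[0,0,2],"gripper":1,"roll":0},{"delta_pos":[0,0,2],"gripper":1,"roll":0},{"delta_pos":[0,0,1],"gripper":1,"roll":0},{"delta_pos":[0,0,0.6],"gripper":1,"roll":0},{"delta_pos":[0,0,0.3],"gripper":1,"roll":0},{"delta_pos":[0,0,0],"gripper":1,"roll":0},{"delta_pos":[0,0,0],"gripper":1,"roll":0}]'
```

```text
time_s: 20.85
position: [0.5443, 0.1946, 0.135]
tool_rot: [[-0.133, 0.991, 0.001], [0.991, 0.133, 0.001], [0.0, 0.001, -1.0]]
force: [-0.9, 0.2, -2.0]
opening: 0.0155
grip_force: 59.1
```

```bash
python3 -m pendant '[{"delta_pos":[0,0,0.1],"gripper":1,"roll":0},{"delta_pos":[0,0,0.1],"gripper":1,"roll":0},{"delta_pos":[0,0,0],"gripper":1,"roll":0}]'; python3 -m pendant '[{"delta_pos":[0,0,0],"gripper":0.5,"roll":0},{"delta_pos":[0,0,0],"gripper":0.2,"roll":0},{"delta_pos":[0,0,0],"gripper":-0.4,"roll":0},{"delta_pos":[0,0,0],"gripper":-1,"roll":0},{"delta_pos":[0,0,0],"gripper":-1,"roll":0},{"delta_pos":[0,0,0],"gripper":-1,"roll":0},{"delta_pos":[0,0,0],"gripper":-1,"roll":0},{"delta_pos":[0,0,-1],"gripper":-1,"roll":0},{"delta_pos":[0,0,-2],"gripper":-1,"roll":0},{"delta_pos":[0,0,-3],"gripper":-1,"roll":0},{"delta_pos":[0,0,-4],"gripper":-1,"roll":0},{"delta_pos":[0,0,-4],"gripper":-1,"roll":0},{"delta_pos":[0,0,0],"gripper":-1,"roll":0}]'
python3 - <<'E'
from h import *
s=snap(["key_grip"],"j")
a=s["side"][0]["image"][100:220,190:310];b=s["top"][0]["image"][170:290,140:260]
cv2.imwrite("pics/j.png",np.hstack([cv2.resize(a,(400,400),interpolation=2),cv2.resize(b,(400,400),interpolation=2)]))
print([(c,s[c][1]["key_grip"][:1]) for c in s],proj(s["side"][0],np.array([.5444,.1945,.134])))
E
```

```text
time_s: 21.15
position: [0.5442, 0.1946, 0.133]
tool_rot: [[-0.133, 0.991, 0.001], [0.991, 0.133, 0.001], [0.001, 0.001, -1.0]]
force: [-1.4, 1.4, 4.0]
opening: 0.0152
grip_force: 59.6
time_s: 22.45
position: [0.5469, 0.1945, 0.2783]
tool_rot: [[-0.132, 0.991, 0.009], [0.991, 0.132, 0.005], [0.004, 0.01, -1.0]]
force: [0.8, -0.2, -0.1]
opening: 0.0856
grip_force: 0.0
[('side', [{'point': [146.1, 240.8], 'conf': 0.68}]), ('top', [{'point': [220.8, 191.4], 'conf': 0.69}])] [146.72025863 246.8963493 ]
```

View pics/j.png

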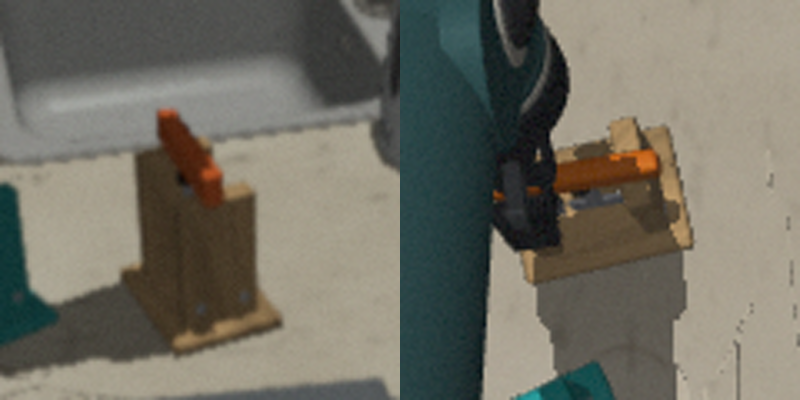

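The key hangs across both wooden cheeks and the gripper is clear. I'll move the arm aside and measure the handle once.

```bash
python3 -m pendant '[{"delta_pos":[0,-4,0],"gripper":-1,"roll":0},{"delta_pos":[3,-4,0],"gripper":-1,"roll":0},{"delta_pos":[3,-3,0],"gripper":-1,"roll":0},{"delta_pos":[4,0,0],"gripper":-1,"roll":0},{"delta_pos":[4,0,0],"gripper":-1,"roll":0},{"delta_pos":[0,0,0],"gripper":-1,"roll":0},{"delta_pos":[0,0,0],"gripper":-1,"roll":0}]'
python3 - <<'E'
from h import *
s=snap(["key_grip","rack_rest","salt_shaker"])
p=s["top"][0]
im=p["image"].astype(int);b,g,r=im[...,0],im[...,1],im[...,2]
m=((r>1.6*g)&(r>2*b)&(r>90)).astype(np.uint8)
n,l,st,ce=cv2.connectedComponentsWithStats(m)
for i in range(1,n):
    if 160<ce[i][0]<220 and 200<ce[i][1]<245 and st[i][4]>30:
        rc=np.argwhere(l==i);P=np.array([atz(p,x,.144)[:2] for x in rc]);print(len(rc),rc.mean(0),cv2.minAreaRect((P*1000).astype(np.float32)))
for n in s["top"][1]:
  for a in s["side"][1][n][:2]:
    for b in s["top"][1][n][:2]:
        X,e=tri(s["side"][0],a["point"],p,b["point"]); 
        if e<.02: print(n,X.round(3),round(e,4))
E
```

```text
time_s: 23.35
position: [0.4154, 0.3187, 0.2711]
tool_rot: [[-0.135, 0.991, -0.001], [0.991, 0.135, -0.003], [-0.003, -0.001, -1.0]]
force: [1.0, -0.5, -0.5]
opening: 0.0856
grip_force: 0.0
359 [221.49860724 191.04735376] ((544.8367309570312, 195.38954162597656), (14.903111457824707, 107.39051818847656), 8.308746337890625)
key_grip [0.542 0.196 0.137] 0.0104
rack_rest [0.554 0.201 0.122] 0.0089
salt_shaker [ 0.715 -0.019  0.01 ] 0.0094
```

The handle is back where it started (0.545, 0.195 against 0.544, 0.195 m), hanging upright.

```bash
python3 -c "
from bench import bot
print(bot.hand_in())"
```

```text
the job is handed in; nothing more can be done
None
```

The lid is shut, the lock is turned to its stop with the pointer at the green dot, the key hangs back on the wooden rack, the shaker was not touched, and the job is handed in; no verdict came back.

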